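Shut the draft gate and lock it with the cam lever

ROBOT

A 6-joint arm with a two-finger parallel gripper is mounted at the origin on the work surface. World frame = base frame: x ahead of the robot, y to its left, z up, the work surface at z = 0. Lengths are in mm, angles in rad, forces in N, time in s.
With the tool pointing down it reaches from about 275 to 725 mm from the base axis. Payload 5.6 kg.
Tool frame: the origin (TCP) lies on the mounting face of the last link; the fingertips stand 173 mm ahead of it and the grasp point (between the pads) lies 155 mm ahead of it; z points along the fingers, y is the line along which they close (so a half turn about z gives the same grasp; the last joint's range is limited). The gripper opens to 85 mm and grips with 20 to 120 N. Pads are 22 mm wide; open, the fingers measure 114 mm over their backs; the gripper's body (76 mm by 85 mm) begins 54 mm behind the grasp point. The pads swing forward as they close: fully open they stand 13 mm farther back than shut.
Start: joints at [1.449, 0.255, 0.108, 0, -1.424, -0.285], TCP at [217.593, 505.121, 404.683] pointing down, gripper open.
Joint ranges: [-2.95, 2.95], [-1.21, 1.97], [-1.09, 1.5], [-2.87, 1.71], [-2.94, -0.07], [-3.05, 3.05]. Speed limits (rad/s): [2.57, 2.57, 3.14, 3.14, 3.14, 3.14].

INTERFACE

Orientations are given as a 3x3 rotation matrix whose columns are the frame's x, y, z axes.
In Python, from workcell import goto, move_straight, movej, grip, wait, inverse_kinematics, grab_frame, calibration, PlanningError, close_job, read_time, read_joint_positions, read_joint_vel, read_joint_torque, read_tcp_pos, read_orientation, read_wrist_force, read_torque, read_opening, read_gripper_force gives the robot as it stands. Calls block until the motion is done:
- goto(position, orientation): joint-space move of the TCP to a pose.
- move_straight(position, rotation=None, max_speed=150, threshold=None): straight line of the TCP; rotation=None keeps the orientation; max_speed is the mean speed in mm/s. With threshold (N) it stops when the force on the tool has changed by that much, and returns True; else False.
- movej(angles): joint-space move.
- grip(opening, force=None): opening from 0.0 (shut) to 1.0 (fully open); force is the grip in N (None keeps the last); returns when the fingers have stopped.
- wait(seconds).
- inverse_kinematics(position, orientation): joint angles nearest the present ones, or None.
- grab_frame(name): name is "side" or "top"; returns the picture (480x640x3 uint8, blue, green, red); there is no depth.
- calibration(name): a dict with "fx", "fy", "cx", "cy" (pixels), "dist_coeffs" ([k1, k2, p1, p2, k3] as OpenCV has them; the pictures are not rectified), "extrinsics" (4x4, takes a point from camera to world coordinates). Camera axes: x right, y up, looking along -z (the intrinsics and any distortion apply to the point x, -y, -z); pixel columns grow to the right and rows downward; lengths in mm; the calibration is good to about 2 mm. A picture is of the moment at which its call begins. calibration takes no time and is no camera call.
A pose or a line that the arm cannot do raises PlanningError and nothing moves.
- close_job(): hands the job in; it is judged then, once.
Readings, each from a call of its own:
- read_time(): time.
- read_joint_positions(): joint angles.
- read_joint_vel(): joint speeds.
- read_joint_torque(): joint torques, N m.
- read_tcp_pos(): TCP position.
- read_orientation(): TCP orientation.
- read_wrist_force(): force on the tool from outside, world axes, zero at the start.
- read_torque(): the same for the moment, N m.
- read_opening(): opening from 0.0 (shut) to 1.0 (fully open).
- read_gripper_force(): force on a finger pad.
Only numpy, scipy, OpenCV 4.12 (cv2) and the standard library are available. Lean on these libraries where they do the work, as an engineer would, in place of code of your own. Each camera call takes 0.05 s, during which the arm holds its last target. There are 200 camera calls.

TASK

Lock up the balance's glass draft enclosure: with a finger, swing its open front gate fully shut so that the steel strap lies across the front, and only then push the cam lever all the way down over the strap's end. Push gently, grip and lift nothing, leave the two weights, the tare cup and the brush as they stand, and finish clear of everything.

Things in the scene. Friction and masses are not known exactly. Their poses are not given: they have to be found in the camera images.
- enclosure: glass draft enclosure, aluminium edges, white base, closed roof; 160 deep (x) by 200 wide (y) by 130 mm tall, fixed on a speckled granite plate whose top is 40 mm above the work surface. Origin: centre of its underside; own x points from its front (at own x = -80 mm, facing the robot) to its back, own y to the left as the robot sees it, z up.
- gate_hinge (a point): point on the gate's vertical hinge axis, at the front left edge of the enclosure, at the height of the strap's middle (112 mm above the granite). In the enclosure's frame it lies at (-86, 90, 112) mm.
- gate (a joint): gate opening, rad: 0 shut (end stop), up to 1.6 as its free edge swings out towards the robot. Glass pane 128 mm wide, 15 to 127 mm above the granite, with a steel strap across its outer face. Shut, it runs from the hinge along the enclosure's -y. Light friction (0.05 N m); stays where left.
- strap_face (a point): point on the strap's outer face, half-way up, 75 mm from the hinge axis; moves with the gate. Its x points into the strap (the way to push), y back to the hinge, z up. The strap is 18 mm tall (103 to 121 mm above the granite), 6 mm thick, its outer face 13 mm outside the hinge axis, its end 178 mm from the hinge axis.
- lever_pivot (a point): middle of the cam lever's horizontal pivot axis (along the enclosure's y), in front of the right end of the front, 135 mm above the granite, at (-96, -75, 135) mm in the enclosure's frame.
- lever (a joint): angle the cam lever is pushed down, rad: 0 raised (arm slopes up and out from the front, 1.0 rad above level), 1.0 fully down (end stop: arm level, pointing straight out from the front, top 145 mm above the granite, cam on the strap's end). Friction 0.18 N m; stays where left.
- lever_pad (a point): middle of the upper face of the lever arm, 60 mm out from the pivot along the arm and 10 mm to the upper side of the line through the pivot; moves with the lever. The arm is a steel bar 20 mm wide, 8 mm thick, its rounded end 90 mm from the pivot; nothing stands beneath its outer part.
- weight_in: polished steel weight with a knob, 22 mm across, 35 mm tall, standing on the pan inside the enclosure; origin at the centre of its underside. Leave alone.
- weight_out: smaller polished steel weight with a knob, 18 mm across, 28 mm tall, standing on the granite to the right of the enclosure; origin at the centre of its underside. Leave alone.
- cup: white ceramic tare cup, 48 mm across, 35 mm tall, on the granite to the left of the enclosure; origin at the centre of its underside. Leave alone.
- brush: pan brush with a round stainless handle, 142 mm long and 12 mm thick, lying on the granite to the right; origin under the handle, 66 mm from its butt. Leave alone.

How it is judged (in metres and radians):
On the way, in this order (a step that is already met when the one before it is completed fails the run):
1. the gate is shut (within 0.07 rad) while the cam lever is still up (value of joint gate below 0.07 rad and value of joint lever below 0.6 rad), for 0.2 s.
2. the cam lever is pushed down (within 0.12 rad of its stop) with the gate shut (value of joint lever above 0.88 rad and value of joint gate below 0.07 rad), for 0.2 s.
At the end, for the whole second after the job is handed in: The gate is within 0.07 rad of fully shut, the cam lever within 0.12 rad of fully down, and the weights, cup and brush are within 15 mm of where they stood (all of step 2 and distance of each of weight_in, weight_out, cup, brush from where it was at the start of the episode below 0.015 m); the robot touches nothing.
It fails at once if a weight, the cup or the brush is lifted, carried or shoved (more than 15 mm) (distance of any of weight_in, weight_out, cup, brush from where it was at the start of the episode above 0.015 m).
It fails at once if the fingers squeeze or push the enclosure, gate or lever with more than 60 N (contact force between the fingers and enclosure above 60 N).
It fails at once if the arm or gripper body strikes the enclosure with more than 60 N (contact force between the arm and enclosure above 60 N).
It also fails if it takes over 45 s, if anything falls off the work surface, if the arm or the gripper's body presses on something with over 40 N, if the wrist force passes 120 N, or if a joint passes its speed limit or range.

## Working session

There is one attempt and no reset: what is moved stays moved. The work goes in short steps, each a Python script; the robot and the scene stay as the last script left them, time stands still between calls to the robot, and variables do not carry over. Pictures are saved under pics/ and viewed, at most 10 in all, crops included, and the job is handed in when it is done.

```bash
mkdir -p pics; ls
python3 - <<'E'
from workcell import *
import cv2, numpy as np
for n in ("side","top"):
    cv2.imwrite(f"pics/{n}0.png",grab_frame(n)); c=calibration(n); print(n,{k:np.round(v,3).tolist() for k,v in c.items()})
print(read_orientation(),read_time())
E
```

```text
pics
side {'fx': 475.892, 'fy': 475.892, 'cx': 323.513, 'cy': 241.128, 'dist_coeffs': [-0.064, 0.0, 0.0, 0.0, 0.0], 'extrinsics': [[1.0, 0.006, -0.026, 574.558], [-0.023, 0.675, -0.737, -506.561], [0.013, 0.738, 0.675, 637.315], [0.0, 0.0, 0.0, 1.0]]}
top {'fx': 557.731, 'fy': 557.731, 'cx': 320.946, 'cy': 235.347, 'dist_coeffs': [-0.093, 0.0, 0.0, 0.0, 0.0], 'extrinsics': [[-0.02, 0.977, -0.215, 389.399], [-1.0, -0.018, 0.01, 29.984], [0.006, 0.215, 0.977, 1201.663], [0.0, 0.0, 0.0, 1.0]]}
[[ 9.18368507e-01 -3.95725834e-01 -5.92008803e-04]
 [-3.95726264e-01 -9.18367067e-01 -1.62893837e-03]
 [ 1.00931606e-04  1.73023913e-03 -9.99998498e-01]] 0.1
```

View pics/side0.png

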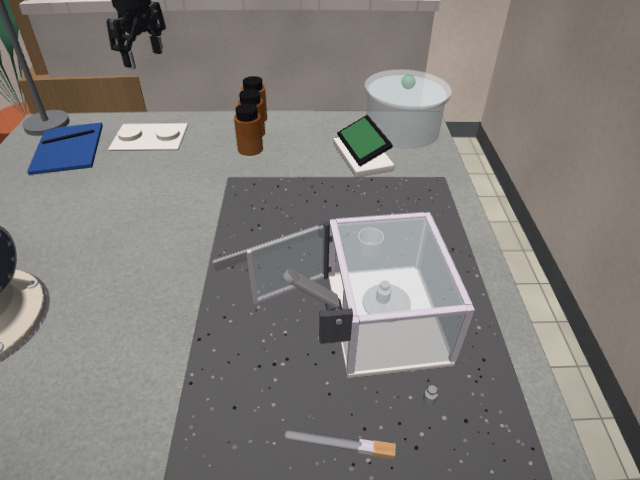

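View pics/top0.png

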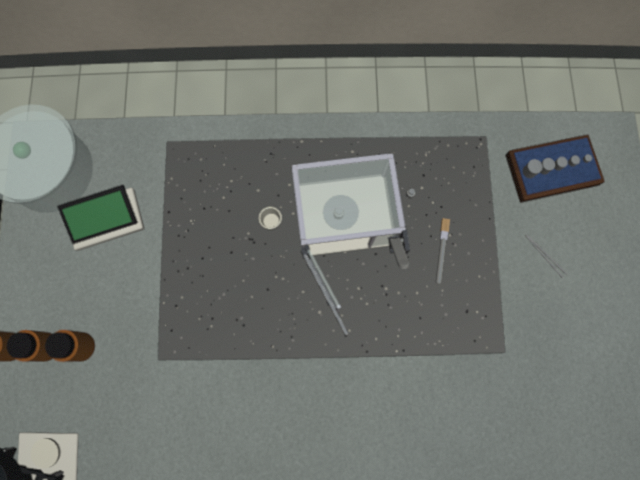

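Top view: the roof corners are near (293,164), (393,155), (404,235) and (301,243). The gate hinge is near (305,248), the strap end near (347,333) and the lever end near (404,267). The side view agrees. I'll measure more finely on enlarged crops.

```bash
cat > h.py <<'E'
from workcell import *
import cv2, numpy as np
def ray(n,px):
    c=calibration(n);K=np.array([[c['fx'],0,c['cx']],[0,c['fy'],c['cy']],[0,0,1]])
    u=cv2.undistortPoints(np.array(px,float).reshape(-1,1,2),K,np.array(c['dist_coeffs'])).reshape(-1,2)
    E=np.array(c['extrinsics']);d=np.c_[u[:,0],-u[:,1],-np.ones(len(u))]@E[:3,:3].T
    return E[:3,3],d
def onz(n,px,z):
    o,d=ray(n,px);return o+d*((z-o[2])/d[:,2])[:,None]
def proj(n,P):
    c=calibration(n);K=np.array([[c['fx'],0,c['cx']],[0,c['fy'],c['cy']],[0,0,1]]);E=np.linalg.inv(np.array(c['extrinsics']))
    q=np.array(P,float).reshape(-1,3)@E[:3,:3].T+E[:3,3];q=q*[1,-1,-1]
    return cv2.projectPoints(q,np.zeros(3),np.zeros(3),K,np.array(c['dist_coeffs']))[0].reshape(-1,2)
def crop(n,x0,y0,w,h,k,out,img=None):
    im=grab_frame(n) if img is None else img
    cv2.imwrite(out,cv2.resize(im[y0:y0+h,x0:x0+w],None,fx=k,fy=k,interpolation=cv2.INTER_CUBIC))
E
python3 - <<'E'
from h import *
t=cv2.imread('pics/top0.png');s=cv2.imread('pics/side0.png')
crop('top',270,145,160,120,5,'pics/tc.png',t)
crop('side',205,200,280,190,2.8,'pics/sc.png',s)
for n,p in (('top',[(293,164),(393,155),(404,235),(301,243)]),('side',[(333,219),(431,215),(466,309),(345,318)])):
    P=onz(n,p,170);print(P.round(1),[np.linalg.norm(P[i]-P[i-1]).round(1) for i in range(4)])
E
```

```text
[[ 759.6   71.2  170. ]
 [ 774.9 -125.3  170. ]
 [ 613.7 -138.3  170. ]
 [ 601.9   57.4  170. ]] [np.float64(158.2), np.float64(197.0), np.float64(161.7), np.float64(196.1)]
[[ 607.9   54.1  170. ]
 [ 761.4   62.8  170. ]
 [ 770.7 -125.6  170. ]
 [ 615.6 -137.4  170. ]] [np.float64(191.6), np.float64(153.7), np.float64(188.7), np.float64(155.5)]
```

View pics/tc.png

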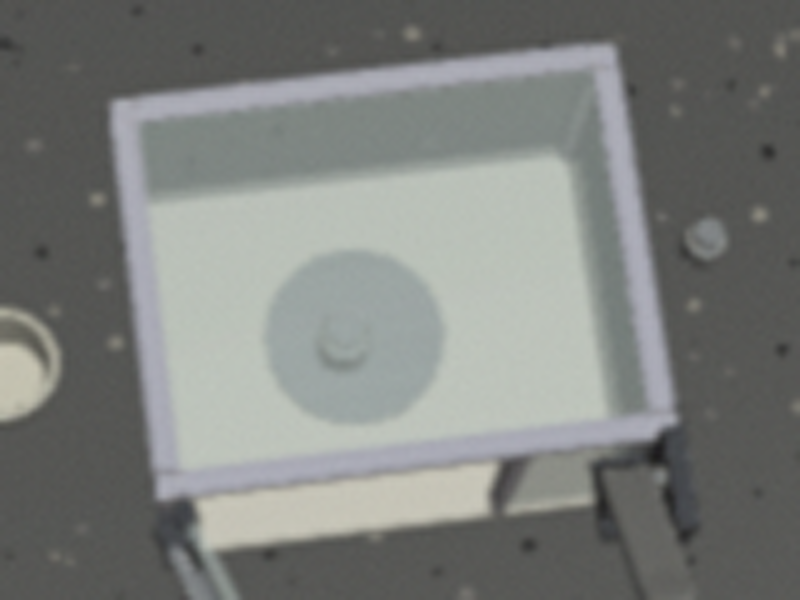

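View pics/sc.png

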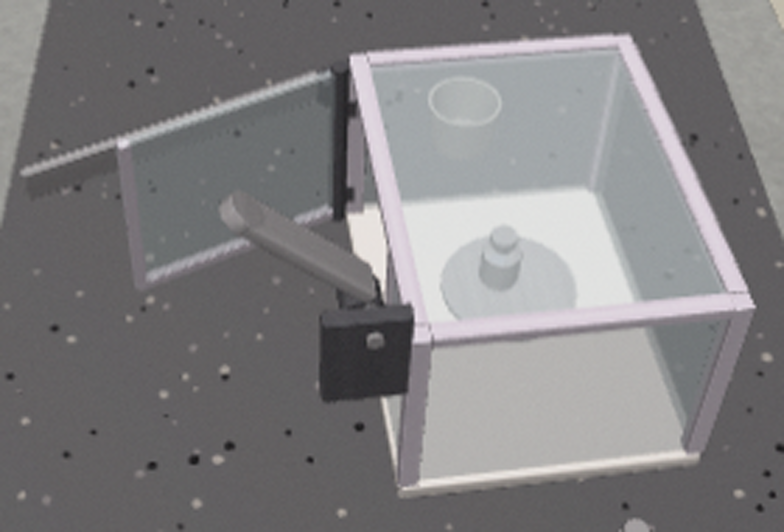

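Crop pixels for the outer roof corners: top (112,100), (615,44), (678,418), (157,497); side (350,56), (630,37), (752,300), (412,340). The strap end is near (22,172) in the side crop, and the lever is raised with its tip near (228,208).

Run:
```python
from h import *
def px(c,x0,y0,k): return (np.array(c,float)+.5)/k-.5+[x0,y0]
t=px([(112,100),(615,44),(678,418),(157,497)],270,145,5)
s=px([(630,37),(752,300),(412,340),(350,56)],205,200,2.8)
M=np.array([(80,100),(80,-100),(-80,-100),(-80,100)],float)
res=[]
for n,p in (('top',t),('side',s)):
    P=onz(n,p,170)[:,:2]
    # rigid fit
    c=P.mean(0);U,_,V=np.linalg.svd(M.T@(P-c));R=(V.T@U.T);yaw=np.arctan2(R[1,0],R[0,0])
    print(n,c.round(1),yaw.round(4),'res',(M@R.T+c-P).round(1).tolist());res.append((*c,yaw))
o1,d1=ray('top',t);o2,d2=ray('side',s)
for i in range(4):
    A=np.c_[d1[i],-d2[i]];x=np.linalg.lstsq(A,o2-o1,rcond=None)[0];a=o1+x[0]*d1[i];b=o2+x[1]*d2[i];print('tri',a.round(1),b.round(1))
for cx,cy,yaw in res:
    R=np.array([[np.cos(yaw),-np.sin(yaw)],[np.sin(yaw),np.cos(yaw)]])
    H=R@[-86,90]+[cx,cy];L=R@[-96,-75]+[cx,cy]
    print('hinge',H.round(1),'lever',L.round(1))
    e=onz('top',[(347,333)],161)[0];e2=onz('side',px([(22,172)],205,200,2.8),161)[0]
    for q in (e,e2):
        v=R.T@(q[:2]-H);print('strapend',q.round(1),np.hypot(*v).round(1),'angle',np.arctan2(-v[0],-v[1]).round(3))
```

```text
top [690.9 -33.8] 0.1123 res [[0.8, 1.4], [3.3, 0.4], [-4.3, -0.9], [0.2, -0.9]]
side [691.9 -36. ] 0.1096 res [[0.2, 4.1], [1.5, -4.4], [-0.4, -1.8], [-1.3, 2.1]]
tri [760.1  73.3 165.1] [762.   73.3 165.7]
tri [ 777.6 -124.4  171.9] [ 779.7 -124.5  172.8]
tri [ 627.  -141.3  169.9] [ 623.8 -141.7  169.2]
tri [601.   57.6 165.1] [603.1  57.8 165.6]
hinge [595.4  46. ] lever [ 603.9 -119.1]
strapend [432.6 -25.  161. ] 177.6 angle 1.272
strapend [434.3 -26.7 161. ] 176.6 angle 1.259
hinge [596.6  44.1] lever [ 604.7 -121. ]
strapend [432.6 -25.  161. ] 178.0 angle 1.282
strapend [434.3 -26.7 161. ] 177.0 angle 1.269
```

```bash
cat >> h.py <<'E'
C=np.array([691.3,-35.]);yaw=.111
ex=np.array([np.cos(yaw),np.sin(yaw),0]);ey=np.array([-ex[1],ex[0],0]);Z=np.array([0,0,1.])
W=lambda x,y,z:np.r_[C,40]+x*ex+y*ey+z*Z
def gate_pose(a,off,tipz=135,r=75,sgn=1):
    u=-np.cos(a)*ey-np.sin(a)*ex;n=-np.cos(a)*ex+np.sin(a)*ey
    p=W(-86,90,0)+r*u+(13+11+off)*n;p[2]=tipz+173
    x=-n*sgn
    return p,np.c_[x,np.cross(-Z,x),-Z]
def lever_pose(out,up):
    return W(-96-out,-75,135+up)+173*Z
E
python3 - <<'E'
from h import *
print(read_joint_positions())
for s in (1,-1):
    for a in (1.22,.9,.6,.3,0):
        p,R=gate_pose(a,20 if a>1 else 0,sgn=s);q=inverse_kinematics(p,R);print(s,a,p.round(),None if q is None else np.round(q,2))
    for l in ((20,100),(20,67),(55,8)): q=inverse_kinematics(lever_pose(*l),R);print(l,lever_pose(*l).round(),None if q is None else np.round(q,2))
E
```

```text
[ 1.44857987e+00  2.55702309e-01  1.07124188e-01 -3.93239829e-04
 -1.42390718e+00 -2.84584281e-01]
1 1.22 [509.  51. 308.] [ 0.41  0.23 -0.17  0.   -1.16  0.06]
1 0.9 [526.   9. 308.] [ 0.32  0.26 -0.14  0.   -1.17  0.47]
1 0.6 [539. -10. 308.] [ 0.27  0.28 -0.1   0.   -1.18  0.81]
1 0.3 [558. -24. 308.] [ 0.24  0.32 -0.05  0.   -1.2   1.15]
1 0 [580. -32. 308.] [ 0.21  0.36  0.01  0.   -1.22  1.47]
(20, 100) [ 584. -122.  448.] [ 0.06  0.34  0.34  0.   -1.57  1.63]
(20, 67) [ 584. -122.  415.] [ 0.06  0.35  0.26  0.   -1.49  1.63]
(55, 8) [ 550. -126.  356.] [ 0.05  0.3   0.05  0.   -1.32  1.63]
-1 1.22 [509.  51. 308.] None
-1 0.9 [526.   9. 308.] [ 0.32  0.26 -0.14  0.   -1.17 -2.68]
-1 0.6 [539. -10. 308.] [ 0.27  0.28 -0.1   0.   -1.18 -2.33]
-1 0.3 [558. -24. 308.] [ 0.24  0.32 -0.05  0.   -1.2  -2.  ]
-1 0 [580. -32. 308.] [ 0.21  0.36  0.01  0.   -1.22 -1.67]
(20, 100) [ 584. -122.  448.] [ 0.06  0.34  0.34  0.   -1.57 -1.51]
(20, 67) [ 584. -122.  415.] [ 0.06  0.35  0.26  0.   -1.49 -1.51]
(55, 8) [ 550. -126.  356.] [ 0.05  0.3   0.05  0.   -1.32 -1.51]
```

Run:
```python
from h import *
grip(0.0,20)
p,R=gate_pose(1.22,40); goto(p+[0,0,120],R)
move_straight(p,max_speed=120); print(read_wrist_force())
for a,off in ((1.15,0),(.85,0),(.55,0),(.3,0),(.12,0)):
    p,R=gate_pose(a,off);hit=move_straight(p,R,max_speed=60,threshold=15);print(a,hit,np.round(read_wrist_force(),1),read_tcp_pos())
    if hit:break
cv2.imwrite('pics/t1.png',grab_frame('top'));cv2.imwrite('pics/s1.png',grab_frame('side'));print(read_time())
```

```text
[-0.73762508  0.22453696  0.39092298]
1.15 False [-0.7  0.5 -0.2] [519.05963301  27.68579287 308.0764228 ]
0.85 False [0.3 0.7 0.3] [527.54499846   5.88669351 308.01048037]
0.55 False [-1.3  0.3  0.2] [542.13966039 -12.51929028 307.99428573]
0.3 False [-1.   0.2 -0.4] [557.99916482 -23.97959198 307.97299948]
0.12 False [0.2 0.7 0.3] [570.92004844 -29.63000375 307.98302853]
6.85
```

View pics/s1.png

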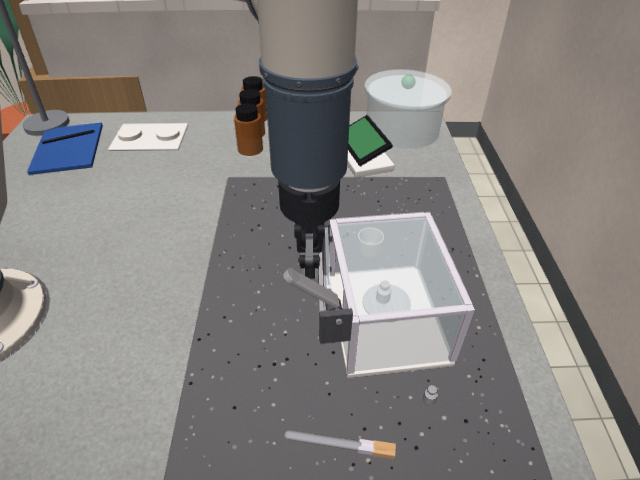

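The gate has followed the finger and is nearly shut, with its pane edge near (325,270). The lever is still up and nothing else has moved. Next is a slow push to the stop.

Run:
```python
from h import *
p,R=gate_pose(0.03,0);print(move_straight(p,R,max_speed=30,threshold=8))
p,R=gate_pose(0,-10);hit=move_straight(p,R,max_speed=12,threshold=8)
t=read_tcp_pos();print(hit,np.round(read_wrist_force(),1),t,'short of nominal stop',(gate_pose(0,0)[0]-t)@ex)
wait(.4)
q,_=gate_pose(0,45);move_straight(q,R,max_speed=80);
move_straight(q+[0,0,145],max_speed=150)
goto(lever_pose(20,100),R)
cv2.imwrite('pics/s2.png',grab_frame('side'));crop('side',205,180,280,200,2.8,'pics/s2c.png',cv2.imread('pics/s2.png'));print(read_time(),read_tcp_pos(),lever_pose(20,100))
```

```text
False
True [-0.4  0.9 -0.7] [580.34724059 -31.74567793 307.31690532] short of nominal stop -0.0905519626038514
10.4667 [ 584.42926692 -122.65360281  447.03077666] [ 584.32179971 -122.38801212  448.        ]
```

View pics/s2c.png

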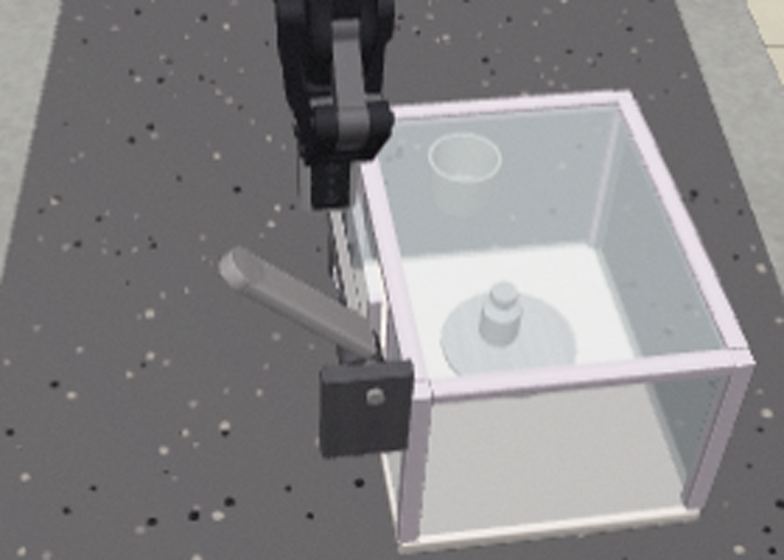

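The gate is shut with the strap along the front, since contact came at the nominal stop. The lever is still raised, with its tip near full-frame pixel (286,275), and the finger is above and inboard of it. I'll check that against the model, then press.

Run:
```python
from h import *
e=proj('side',W(-96-90*np.cos(1),-75,135+90*np.sin(1)))[0];print('pred tip',e)
assert np.hypot(*(e-[287,275]))<8
hit=move_straight(lever_pose(20,72),max_speed=60,threshold=15);print(hit)
if not hit:
    hit=move_straight(lever_pose(55,16),max_speed=40,threshold=20);print(hit,np.round(read_wrist_force(),1),read_tcp_pos())
if not hit:
    hit=move_straight(lever_pose(55,-2),max_speed=12,threshold=10);print(hit,np.round(read_wrist_force(),1),(read_tcp_pos()[2]-173-175))
cv2.imwrite('pics/s3.png',grab_frame('side'));crop('side',205,180,280,200,2.8,'pics/s3c.png',cv2.imread('pics/s3.png'));print(read_time())
```

```text
pred tip [295.10014622 265.8308415 ]Traceback (most recent call last):
  File "<stdin>", line 3, in <module>
AssertionError
```

Run:
```python
from h import *
t=cv2.imread('pics/top0.png');crop('top',380,220,50,60,10,'pics/lv.png',t)
o1,d1=ray('top',[(404,265.5)]);o2,d2=ray('side',[(287,275.5)])
x=np.linalg.lstsq(np.c_[d1[0],-d2[0]],o2-o1,rcond=None)[0];a=o1+x[0]*d1[0];b=o2+x[1]*d2[0]
v=(a+b)/2-W(-96,-75,135);print(a,b,'out',-v@ex,'lat',v@ey,'up',v[2])
for q in (0,.1,.2,.3):
    P=W(-96-90*np.cos(1-q),-75,135+90*np.sin(1-q));print(q,proj('side',P)[0],proj('top',P)[0])
```

```text
[ 544.86258179 -125.03750256  233.91789017] [ 545.9761008  -124.80458903  234.05946144] out 58.9436355040267 lat 1.7918660388636276 up 58.98867580883885
0 [295.10014622 265.8308415 ] [405.44208    257.66331094]
0.1 [288.85247941 269.59396313] [405.65651318 262.29132816]
0.2 [283.18408984 273.69781402] [405.7547816  266.63570912]
0.3 [278.15666219 278.08377734] [405.73744354 270.64683621]
```

View pics/lv.png

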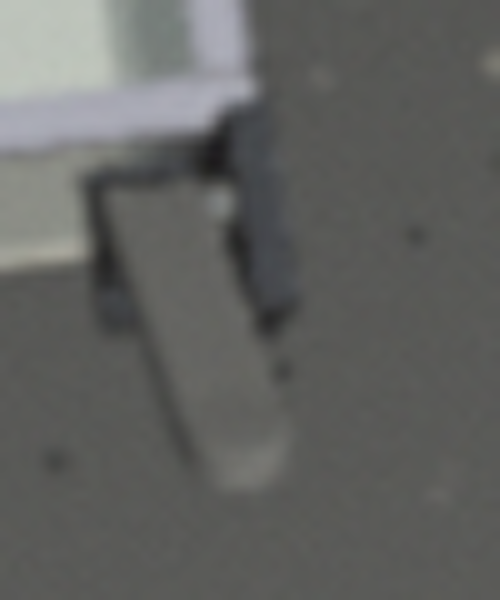

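The lever starts about 0.2 rad down: its tip in the top view is near (404,266), triangulating to 59 mm out and 59 mm up. It lines up laterally, so I can press from there.

Run:
```python
from h import *
hit=move_straight(lever_pose(28,60),max_speed=60,threshold=15);print(hit)
if not hit:
    hit=move_straight(lever_pose(55,16),max_speed=40,threshold=20);print(hit,np.round(read_wrist_force(),1),read_tcp_pos())
if not hit:
    hit=move_straight(lever_pose(55,-2),max_speed=12,threshold=10);print(hit,np.round(read_wrist_force(),1),(read_tcp_pos()[2]-173-175))
cv2.imwrite('pics/s3.png',grab_frame('side'));crop('side',205,180,280,200,2.8,'pics/s3c.png',cv2.imread('pics/s3.png'));print(read_time())
```

```text
False
False [0.8 1.1 0.9] [ 549.44189058 -126.19852331  363.76569318]
True [-0.8  1.7  4.9] 10.44790283245726
13.5083
```

View pics/s3c.png

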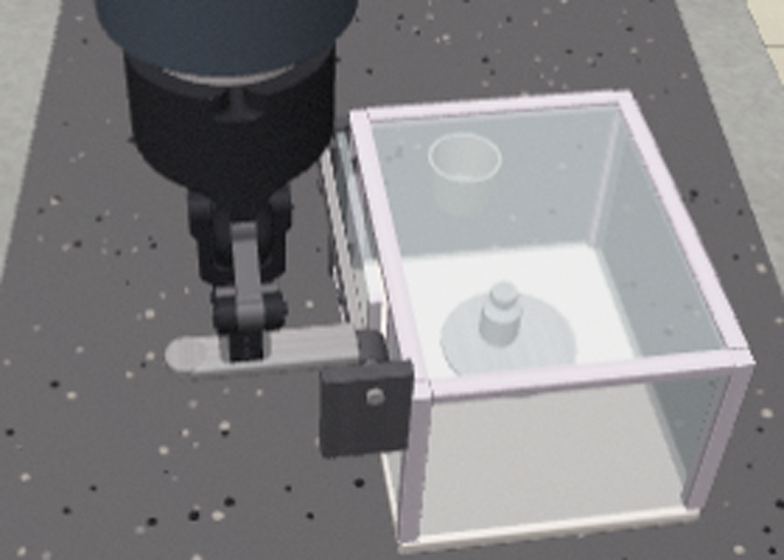

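The lever lies level, from tip (180,355) to pivot (365,345) in the crop, and contact came at 10.4 mm against the nominal 10 mm. The gate looks shut. I'll retreat and check once more.

Run:
```python
from h import *
wait(.4)
move_straight(lever_pose(55,120),max_speed=120)
move_straight(lever_pose(200,130),max_speed=150);wait(.3)
a=grab_frame('side');b=grab_frame('top')
cv2.imwrite('pics/f.png',np.hstack([cv2.resize(a[190:460,200:480],(400,386)),cv2.resize(b[140:360,240:468],(400,386))]));print(read_time(),np.round(read_wrist_force(),1))
```

```text
16.4917 [0.2 0.6 0.5]
```

View pics/f.png

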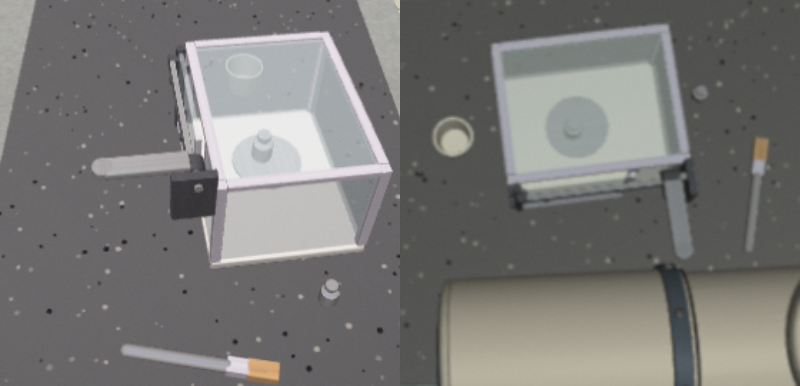

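Run:
```python
from h import *
P=onz('top',[(308.4,256.3),(368.3,250)],57)
print(P.round(1)); d=P[1]-P[0]; print('gate',np.arctan2(-d@ex,-d@ey),'own x',[(p[:2]-C)@ex[:2] for p in P])
```

```text
[[596.6  45.4  57. ]
 [607.6 -80.1  57. ]]
gate 0.0237155101615073 own x [np.float64(-85.19174496033776), np.float64(-88.17810124485243)]
```

In the final view the lever is level, and the gate's lower rail, (308,256) to (368,250) in the top image, measures 0.02 rad open, which is zero within pixel error. The weights, cup and brush look unmoved, and the arm is clear.

```bash
python3 -c "
from workcell import *
print(close_job())"
```

```text
the job is handed in; nothing more can be done
None
```

The gate was swung shut first and the cam lever then pushed down to its stop; the weights, cup and brush look unmoved, the arm finished clear, and I handed the job in after about 16.5 s (the verdict was not shown).

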